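# Load the sprung sample cell and hold its cap home

### The arm

A 6-joint arm with a two-finger parallel gripper is mounted at the origin on a cart in front of the work surface, level with it; the furniture and walls round the work are solid. World frame = base frame: x ahead of the robot, y to its left, z up, the work surface at z = 0. Lengths are in mm, angles in rad, forces in N, time in s.
With the tool pointing down it reaches from about 350 to 775 mm from the base axis. Payload 7.3 kg.
Tool frame: the origin (TCP) lies at the very end of the fingers, on their centre line; the grasp point (between the pads) lies 19 mm behind it (r.hold_point_z is the distance from the TCP to the grasp point, in mm); z points along the fingers, y is the line along which they close (so a half turn about z gives the same grasp; the last joint's range is limited). The gripper opens to 92 mm and grips with 3 to 60 N. Pads are 19 mm wide; open, the fingers measure 130 mm over their backs; the gripper's body (75 mm by 190 mm) begins 47 mm behind the grasp point.
Start: joints at [0.569, 0.342, 1.524, -0, 1.275, -0.146], TCP at [396.428, 344.228, 190.641] pointing down, gripper open.
Joint ranges: [-2.53, 2.53], [-0.77, 2.02], [0.04, 2.7], [-1, 4.14], [0.28, 2.66], [-3.11, 3.11]. Speed limits (rad/s): [2.57, 2.57, 3.14, 3.14, 3.14, 3.14].

### API

Orientations are given as a unit quaternion [w, x, y, z].
In Python, from station import r, effector, planner, optics, ticket, monitor gives the robot as it stands. Calls block until the motion is done:
- r.reach(position, orientation): joint-space move of the TCP to a pose.
- r.line_to(position, frame=None, v=150, until_force=None): straight line of the TCP; frame=None keeps the orientation; v is the mean speed in mm/s. With until_force (N) it stops when the force on the tool has changed by that much, and returns True; else False.
- r.set_joints(angles): joint-space move.
- effector.command_gripper(opening): finger opening in mm; the grip force is fixed at half the most; returns when the fingers have stopped.
- r.pause(seconds).
- planner.ik(position, orientation): joint angles nearest the present ones, or None.
- optics.camera(name): name is "scene" or "top" or "wrist"; returns the picture (480x640x3 uint8, red, green, blue); there is no depth.
- optics.calibration(name): a dict with "camera_matrix" (3x3 intrinsics, pixels), "cam_to_world" (4x4, takes a point from camera to world coordinates). Camera axes: x right, y down, z forward; pixel columns grow to the right and rows downward; lengths in mm; the calibration is good to about 2 mm. A picture is of the moment at which its call begins: read the wrist's pose just before it. calibration takes no time and is no camera call; for the wrist camera it gives the pose at the moment of the call.
A pose or a line that the arm cannot do raises r.MotionError and nothing moves.
- ticket.finish_job(): hands the job in; it is judged then, once.
Readings, each from a call of its own:
- monitor.get_time(): time.
- monitor.get_joint_pos(): joint angles.
- monitor.get_joint_vel(): joint speeds.
- monitor.get_joint_torque(): joint torques, N m.
- monitor.get_tcp_pos(): TCP position.
- monitor.get_tool_rot(): TCP orientation.
- monitor.get_contact_force(): force on the tool from outside, world axes, zero at the start.
- monitor.get_wrist_torque(): the same for the moment, N m.
- monitor.get_grip_width(): finger opening in mm.
- monitor.get_finger_force(): force on a finger pad.
Only numpy, scipy, OpenCV 4.12 (cv2) and the standard library are available. Lean on these libraries where they do the work, as an engineer would, in place of code of your own. Each camera call takes 0.05 s, during which the arm holds its last target. There are 200 camera calls.

### The job

Load the spring-loaded sample cell: lay the round sample, pellet side up, in the recess of the sprung stage, then fit the rectangular metal cap mouth down over it and press the cap down against the spring until its rim bears firmly and squarely on the base's shoulder. The retaining screws are not in yet and the spring would lift the cap again, so finish while still holding the cap pressed home, firmly but without forcing it, ready for a colleague to put the screws in. Leave the other things on the bench where they are.

Things in the scene. Friction and masses are not known exactly. Their poses are not given: they have to be found in the camera images.
- sample: Loose sample: a round flat disc, 24 mm across, 8 mm thick, steel ring with a white pellet in its upper face, 25 g; lies on the lens tissue packet, so its underside is 7 mm above the bench. Origin at the centre of its underside, z up.
- lens_tissue: Blue flat packet of lens tissue, 107 x 77 x 7 mm, fixed to the bench, on which the sample lies; origin at the centre of its underside.
- cap: Loose cap: aluminium rectangular cup standing mouth down, 0.11 to 0.18 kg. Outside 56 mm along own x, 44 mm along own y (good to grip across), 48 mm tall; walls 3 mm, closed end on top 4 mm with a flush round window; mouth 50 x 38 mm, 44 mm deep inside. Origin at the centre of the mouth in the plane of the rim, z up. Half a turn about z changes nothing.
- cell_base: Fixed base, origin under its centre: dark foot plate 116 (own x) x 60 (y) x 10 mm, screw heads 18 mm high near both x ends; on it a 64 x 52 mm block whose top, the shoulder, is 24 mm up, with a small hose barb 12 mm out of its +y face; on that a spigot 46.5 (x) x 34.5 (y) x 14 mm, top 5 mm stepped as lead-in. The cap fits over it, 1.75 mm play a side, its 56 mm side along own x, either way round.
- shoulder (a point): Centre of the shoulder plane, the hard stop on which the cap's rim must land, 24 mm above the base's origin; same axes as the base.
- stage_floor (a point): Centre of the recess floor on top of the sprung stage, where the sample lies: 45 mm above the shoulder (69 mm above the bench) with the stage up. The recess is round, 27 mm across and 2 mm deep, in a brass table 31 mm across on a rod with a coil spring. Moves down with the stage; z up.
- plunger (a joint): Travel (m) of the sprung stage: 0 when up, grows as it goes straight down. With the sample in, the inside of the cap's closed end meets the sample with the rim 9 mm above the shoulder, already 5 mm over the spigot; it reads about 0.009 when the rim is on the shoulder. The spring pushes 4 N at 0 and 10 N at 0.009; 13 to 30 N of push in all seats the rim firmly.
- laptop: Open laptop, fixed, an obstacle right of the work: its upright screen rises to 230 mm above the bench along x 0.41 to 0.76, its left face at about y = -0.27. Travel above it or keep the gripper's body left of it.
- mirror_mount: Mirror mount on a post, fixed, an obstacle: 132 mm tall, about 65 mm wide, origin under its post. Nearer the robot stands another, a grey drawer cabinet: 196 mm tall, x 0.22 to 0.45, y from 0.19 to -0.01, its middle drawer open to y = -0.04 at 70 to 130 mm height.
- objective: Microscope objective, 28 mm across, 52 mm tall, standing on its nose; origin at the centre of its underside. A bystander, to be left where it is.
- parts_dish: Round shallow steel parts dish, 93 mm across, 18 mm tall; origin at the centre of its underside. A bystander, to be left where it is.
- torch: Black pocket torch lying down, 27 x 104 x 28 mm; origin at the centre of its underside. A bystander, to be left where it is.
- post_holder_b: Short black post holder, 32 x 42 x 44 mm, standing, with a small thumb screw; origin at the centre of its underside. A bystander, to be left where it is.
- hex_key_5: Steel hex key lying flat, 33 x 85 x 5 mm; origin at the centre of its underside. A bystander, to be left where it is.
Mind the look-alikes: they are no part of the job. What is shaped like the cap but brown or orange is not meant.

How it is judged:
By the outcome, as a careful person would: the job done as asked, in the order asked, and still so for the second after the job is handed in, while the arm keeps its last pose, push and grip.
It also fails if it takes over 58 s, if anything falls off the work surface, if the arm or the gripper's body presses on something with over 40 N, if the wrist force passes 120 N, or if a joint passes its speed limit or range.

## Working session

There is one attempt and no reset: what is moved stays moved. The work goes in short steps, each a Python script; the robot and the scene stay as the last script left them, time stands still between calls to the robot, and variables do not carry over. Pictures are saved under pics/ and viewed, at most 10 in all, crops included, and the job is handed in when it is done.

```bash
mkdir -p pics; ls; python3 - <<'E'
from station import r, effector, planner, optics, ticket, monitor
import cv2,numpy as np
np.set_printoptions(suppress=True,precision=3)
for n in ["top","scene"]:
    im=optics.camera(n); cv2.imwrite(f"pics/{n}0.png",im[:,:,::-1]); c=optics.calibration(n); print(n,c["camera_matrix"],c["cam_to_world"])
print(monitor.get_tool_rot(), optics.calibration("wrist"), r.hold_point_z, monitor.get_time())
E
```

```text
pics
top [[523.224   0.    323.737]
 [  0.    523.224 228.734]
 [  0.      0.      1.   ]] [[  -0.018   -0.991    0.131  392.923]
 [  -1.       0.021    0.015  -99.785]
 [  -0.017   -0.131   -0.991 1399.456]
 [   0.       0.       0.       1.   ]]
scene [[542.122   0.    320.766]
 [  0.    542.122 246.218]
 [  0.      0.      1.   ]] [[   0.73     0.385   -0.565 1348.675]
 [   0.684   -0.407    0.606 -918.337]
 [   0.003   -0.828   -0.561  873.331]
 [   0.       0.       0.       1.   ]]
[-0.     0.415  0.91  -0.001] {'camera_matrix': array([[348.526,   0.   , 320.699],
       [  0.   , 348.526, 241.646],
       [  0.   ,   0.   ,   1.   ]]), 'cam_to_world': array([[  0.756,   0.634,   0.166, 351.443],
       [  0.655,  -0.73 ,  -0.194, 396.844],
       [ -0.002,   0.255,  -0.967, 383.989],
       [  0.   ,   0.   ,   0.   ,   1.   ]])} 18.8 0.1
```

View pics/top0.png

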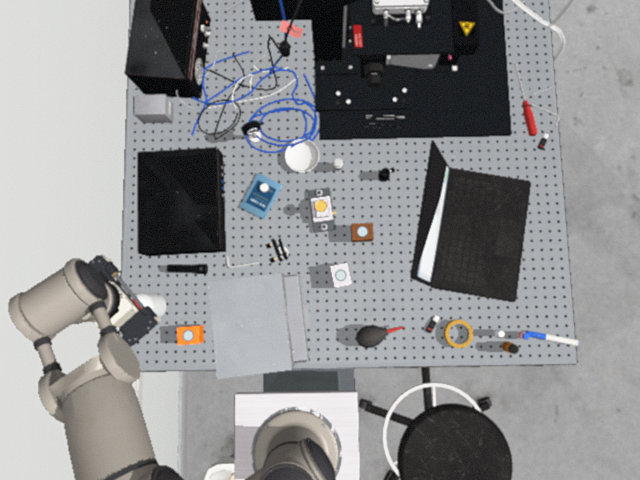

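View pics/scene0.png

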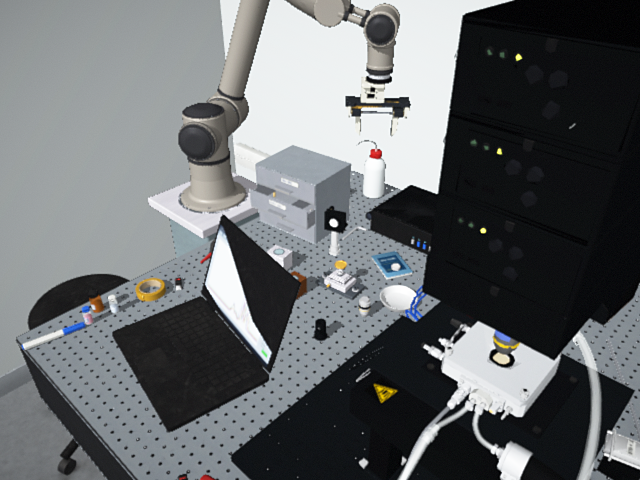

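The top view shows the sample at about (264,187) on the blue packet, the base with its brass stage at (321,207), the aluminium cap at (341,275), and the brown and orange decoys at (362,232) and (189,335). The mirror mount is at about (278,248). The scene view agrees with this. Next I'll get coarse positions and go over the work with the wrist camera.

```bash
cat > h.py <<'E'
from station import r, effector, planner, optics, ticket, monitor
import cv2,numpy as np
from scipy.spatial.transform import Rotation as R
np.set_printoptions(suppress=True,precision=2)
def ray(cal,uv,z):
    K,T=cal["camera_matrix"],cal["cam_to_world"]
    d=T[:3,:3]@np.linalg.inv(K)@[uv[0],uv[1],1]; o=T[:3,3]
    return o+d*(z-o[2])/d[2]
def down(yaw):  # tool y axis (closing line) at world angle yaw, z down
    y=np.array([np.cos(yaw),np.sin(yaw),0]); z=np.array([0,0,-1.]); x=np.cross(y,z)
    q=R.from_matrix(np.c_[x,y,z]).as_quat(); return q[[3,0,1,2]]
def snap(n,name):
    cal=optics.calibration(n); im=optics.camera(n)[:,:,::-1].copy(); cv2.imwrite(f"pics/{name}.png",im); return im,cal
E
python3 - <<'E'
from h import *
c=optics.calibration("top")
for n,uv,z in [("sample",(264,187),15),("stage",(321,206),71),("cap",(341,275),48),("brown",(362,232),48),("mm",(275,245),100),("white",(338,163),30)]: print(n,ray(c,uv,z))
im=cv2.imread("pics/top0.png")[140:300,220:400]
cv2.imwrite("pics/crop.png",cv2.resize(im,None,fx=3.7,fy=3.7,interpolation=cv2.INTER_CUBIC))
T=optics.calibration("wrist")["cam_to_world"]; q=monitor.get_tool_rot()
Rt=R.from_quat([q[1],q[2],q[3],q[0]]).as_matrix(); print(Rt,Rt.T@(T[:3,3]-monitor.get_tcp_pos()),Rt.T@T[:3,:3])
for yaw in (0,1.57,-1.57,3.14):print(yaw,planner.ik([560,-50,300],down(yaw)))
E
```

```text
sample [692.75  80.18  15.  ]
stage [627.46 -74.05  71.  ]
cap [ 450.25 -121.88   48.  ]
brown [ 560.65 -178.99   48.  ]
mm [525.95  42.11 100.  ]
white [ 750.74 -120.96   30.  ]
[[-0.66  0.76 -0.  ]
 [ 0.76  0.66 -0.  ]
 [ 0.   -0.   -1.  ]] [  69.2     0.7  -193.93] [[-0.   -0.97 -0.26]
 [ 1.   -0.   -0.  ]
 [ 0.   -0.26  0.97]]
0 [-0.23  0.36  1.2  -0.    1.58 -0.23]
1.57 [-0.23  0.36  1.2  -0.    1.58 -1.8 ]
-1.57 [-0.23  0.36  1.2  -0.    1.58  1.34]
3.14 [-0.23  0.36  1.2  -0.    1.58  2.92]
```

View pics/crop.png

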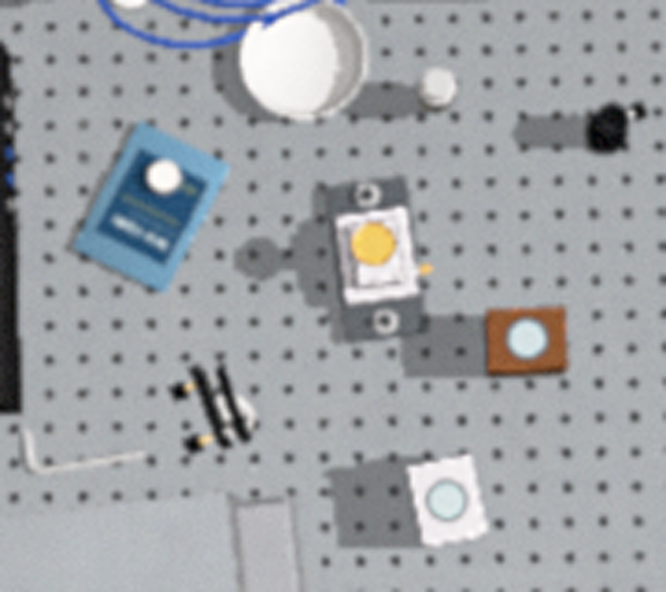

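The crop shows the sample at crop (163,176), the base with its long axis roughly along world x, and the cap tilted about 10° at crop (447,500). Coarse positions in mm are sample (693,80), stage (627,-74) and cap (450,-122). The open drawer blocks the gripper body for a grip across the cap's y, so I'll grip it across its x. Next, wrist views of each, with the base seen from two opposite yaws to cancel hand-eye bias.

```bash
python3 - <<'E'
from h import *
import pickle
P=monitor.get_tcp_pos(); h=np.pi/2
cals={}
def look(name,p,yaw):
    r.reach(p,down(yaw)); r.pause(.15)
    _,cals[name]=snap("wrist",name); print(name,monitor.get_time(),monitor.get_tcp_pos())
r.line_to([P[0],P[1],300],v=300)
look("wC1",[455,-122,200],-h)
look("wB1",[627,-74,165],-h)
look("wB2",[627,-74,165],h)
r.line_to([627,-74,220],v=300)
look("wS",[690,80,110],h)
pickle.dump(cals,open("cals.pkl","wb"))
ims=[cv2.imread(f"pics/{n}.png") for n in("wB1","wB2","wC1","wS")]
g=np.vstack([np.hstack(ims[:2]),np.hstack(ims[2:])]); cv2.imwrite("pics/grid.png",cv2.resize(g,(800,600),interpolation=cv2.INTER_AREA))
E
```

```text
wC1 2.5667 [ 455.25 -121.4   200.11]
wB1 3.525 [626.39 -74.83 166.24]
wB2 6.375 [627.02 -73.98 165.  ]
wS 7.725 [690.6   78.21 111.67]
```

View pics/grid.png

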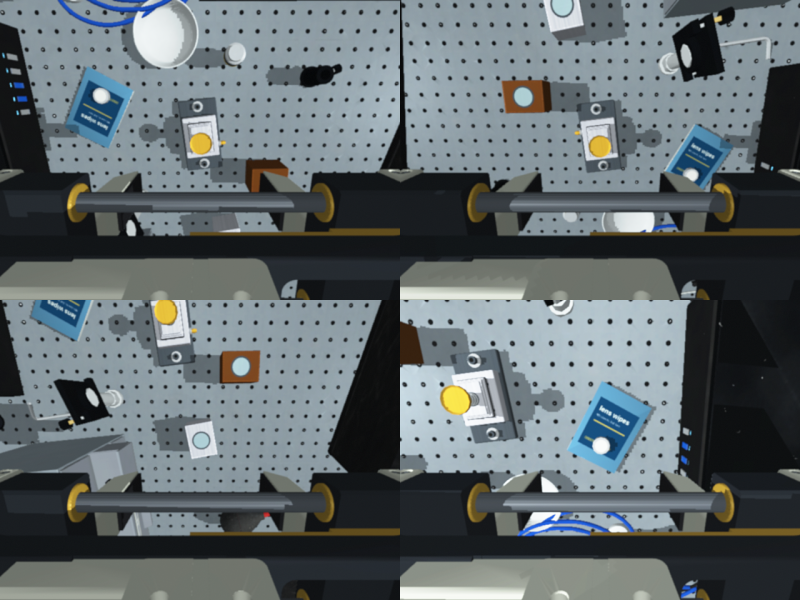

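In the wrist views (full-resolution pixels), the brass stage is at about (320,229) in wB1 and (320,235) in wB2. The cap window is at about (323,224) in wC1, and the sample is at (321,233) in wS on the packet. Now I'll segment these and zoom in.

```bash
cat > m.py <<'E'
from h import *
import pickle
cals=pickle.load(open("cals.pkl","rb"))
def blob(im,lo,hi,near,box=50):
    m=cv2.inRange(cv2.cvtColor(im,cv2.COLOR_BGR2HSV),lo,hi); w=np.zeros_like(m)
    x,y=near; w[y-box:y+box,x-box:x+box]=255
    cs,_=cv2.findContours(m&w,cv2.RETR_EXTERNAL,cv2.CHAIN_APPROX_NONE)
    c=max(cs,key=cv2.contourArea); M=cv2.moments(c); return c,np.array([M['m10'],M['m01']])/M['m00']
def world(c,cal,z): return np.array([ray(cal,p[0],z)[:2] for p in c],np.float32)
E
python3 - <<'E'
from m import *
I={n:cv2.imread(f"pics/{n}.png") for n in cals}
def rep(t,n,lo,hi,near,z,box=50):
    c,p=blob(I[n],lo,hi,near,box); w=world(c,cals[n],z)
    print(t,n,p,ray(cals[n],p,z)[:2],"rect",cv2.minAreaRect(w)); cv2.drawContours(D[n],[c],-1,(0,0,255),1)
D={n:i.copy() for n,i in I.items()}
for n,p in(("wB1",(320,229)),("wB2",(320,235)),("wS",(92,160))): rep("brass",n,(15,120,90),(32,255,255),p,71,30 if n!="wS" else 35)
rep("sample","wS",(0,0,190),(180,60,255),(321,233),15,25)
rep("window","wC1",(80,20,100),(105,90,255),(323,224),48,25)
rep("cap","wC1",(0,0,200),(180,30,255),(323,224),48,45)
crop=lambda n,x,y:cv2.resize(D[n][y-50:y+50,x-66:x+67],(400,300),interpolation=cv2.INTER_CUBIC)
cv2.imwrite("pics/z1.png",np.vstack([np.hstack([crop("wB1",320,215),crop("wB2",320,220)]),np.hstack([crop("wC1",323,224),crop("wS",321,230)])]))
E
```

```text
brass wB1 [320.83 229.48] [629.01 -74.01] rect ((628.8136596679688, -74.15550994873047), (28.979177474975586, 28.7833194732666), 89.88097381591797)
brass wB2 [319.45 233.98] [627.76 -74.23] rect ((627.5453491210938, -74.6015396118164), (28.868751525878906, 28.86239242553711), 0.5729086399078369)
brass wS [ 88.52 159.58] [628.08 -73.08] rect ((628.2675170898438, -72.81464385986328), (31.465534210205078, 28.722023010253906), 89.81729125976562)
sample wS [321.17 232.9 ] [691.42  79.28] rect ((691.6201782226562, 79.13943481445312), (22.337167739868164, 22.91623878479004), 89.8182144165039)
window wC1 [321.55 224.23] [ 450.36 -121.19] rect ((450.03924560546875, -121.36859130859375), (29.071866989135742, 29.103641510009766), 26.830352783203125)
cap wC1 [322.06 223.61] [ 451.   -121.71] rect ((450.25439453125, -121.7646484375), (55.542903900146484, 43.89934539794922), 10.581683158874512)
```

View pics/z1.png

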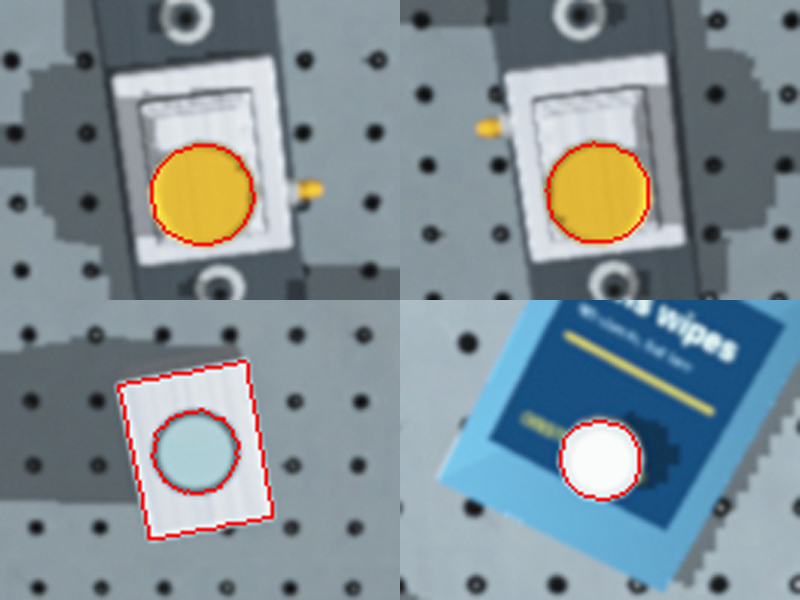

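Everything is outlined cleanly and the sizes match: cap 55.5 x 43.9 mm at 10.6°, sample about 22.6 mm. Block corners in crop 1 are at (112,73), (273,57), (293,247) and (138,265), and the screws are at (186,17) and (220,287). Next I'll work out the base yaw, then pick and place the sample.

```bash
python3 - <<'E'
from m import *
for n,y0,co,sc in(("wB1",165,[(112,73),(273,57),(293,247),(138,265)],[(186,17),(220,287)]),("wB2",170,[(105,73),(266,54),(286,244),(132,262)],[(180,15),(214,283)])):
    f=lambda p,z:ray(cals[n],(254+p[0]*133/400,y0+p[1]/3),z)[:2]
    w=np.array([f(p,24) for p in co],np.float32); s=[f(p,18) for p in sc]; d=s[0]-s[1]
    print(n,cv2.minAreaRect(w),"screws mid",(s[0]+s[1])/2,"yaw",np.degrees(np.arctan2(d[1],d[0])),np.linalg.norm(d))
h=np.pi/2
effector.command_gripper(46)
S=[692,79.3]
r.reach([*S,60],down(h)); r.line_to([*S,10.5],v=80); r.pause(.3); print(monitor.get_tcp_pos())
effector.command_gripper(15); print("grip",monitor.get_grip_width(),monitor.get_finger_force())
r.line_to([*S,130],v=200); r.reach([628.4,-74.1,130],down(h)); r.line_to([628.4,-74.1,78],v=100); r.pause(.4)
print(monitor.get_tcp_pos(),monitor.get_grip_width(),monitor.get_time())
hit=r.line_to([628.4,-74.1,72.2],v=15,until_force=2); r.pause(.2)
print(hit,monitor.get_tcp_pos(),monitor.get_contact_force(),monitor.get_time())
E
```

```text
wB1 ((628.8311157226562, -74.94013214111328), (64.54181671142578, 52.138980865478516), 6.796284198760986) screws mid [629.49 -74.89] yaw 6.973535532017612 91.76697006517598
wB2 ((628.5230712890625, -74.17515563964844), (63.72642517089844, 51.761253356933594), 6.741396903991699) screws mid [627.38 -74.15] yaw -173.02794619747235 91.23609788211702
[692.27  79.32  11.01]
grip 15.09323652225639 0.0
[628.54 -74.18  78.38] 14.732186353044277 13.225
False [628.48 -74.1   72.3 ] [ 0.3  -0.15  0.37] 13.9583
```

The gripper closed to 15 mm, so the grasp missed. I'll back off and look.

```bash
python3 - <<'E'
from m import *
h=np.pi/2
r.line_to([628.4,-74.1,130],v=200)
r.reach([690,80,110],down(h)); r.pause(.4)
im,cal=snap("wrist","wS2"); pickle.dump({**cals,"wS2":cal},open("cals.pkl","wb"))
c,p=blob(im,(0,0,190),(180,60,255),(321,233),40); print(p,ray(cal,p,15),cv2.minAreaRect(world(c,cal,15)))
r.reach([628.6,-74.5,165],down(h)); r.pause(.3)
im2,cal2=snap("wrist","wB3")
cv2.imwrite("pics/z2.png",np.hstack([cv2.resize(i[150:290,240:400],(400,350),interpolation=cv2.INTER_CUBIC) for i in(im,im2)]))
E
```

```text
[320.04 234.15] [691.33  79.36  15.  ] ((691.7567749023438, 79.75862884521484), (23.061519622802734, 23.736064910888672), 89.29678344726562)
```

View pics/z2.png

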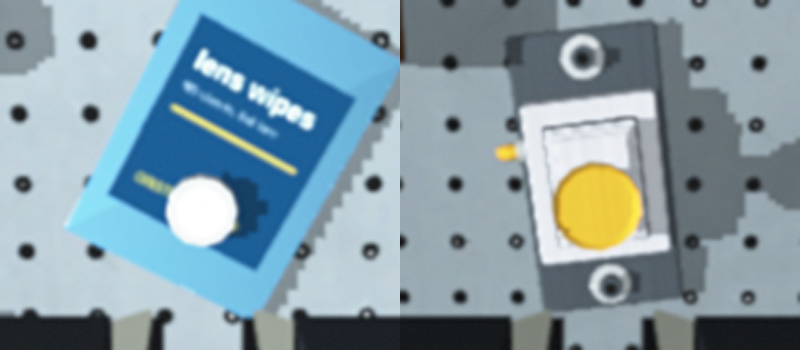

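The sample is unmoved at (201,211) in the left crop, about (691.4,79.4), and the stage is empty. The fingertips passed just above or beside it, so I'll grip about 2.5 mm lower.

```bash
python3 - <<'E'
from m import *
h=np.pi/2
r.line_to([628.6,-74.5,185],v=300)
S=[691.9,79.5]
effector.command_gripper(46)
r.reach([*S,60],down(h)); r.line_to([*S,14],v=80)
print(r.line_to([*S,8],v=20,until_force=4)); r.pause(.3); print(monitor.get_tcp_pos(),monitor.get_contact_force())
effector.command_gripper(15); print("grip",monitor.get_grip_width(),monitor.get_finger_force(),monitor.get_time())
E
```

```text
False
[691.96  79.47   8.1 ] [-0.1  -0.78  0.18]
grip 14.624898046921773 0.0 20.625
```

```bash
python3 - <<'E'
from m import *
im,cal=snap("wrist","w4"); s,sc=snap("scene","s4")
K,T=sc["camera_matrix"],np.linalg.inv(sc["cam_to_world"]); p=K@(T[:3,:3]@[692,79.5,15]+T[:3,3]); p=(p/p[2]).astype(int)[:2]; print(p)
x,y=p
cv2.imwrite("pics/z3.png",np.hstack([cv2.resize(s[y-55:y+35,x-45:x+45],(400,400),interpolation=cv2.INTER_CUBIC),cv2.resize(im[190:420,205:435],(400,400),interpolation=cv2.INTER_CUBIC)]))
E
```

```text
[395 265]
```

View pics/z3.png

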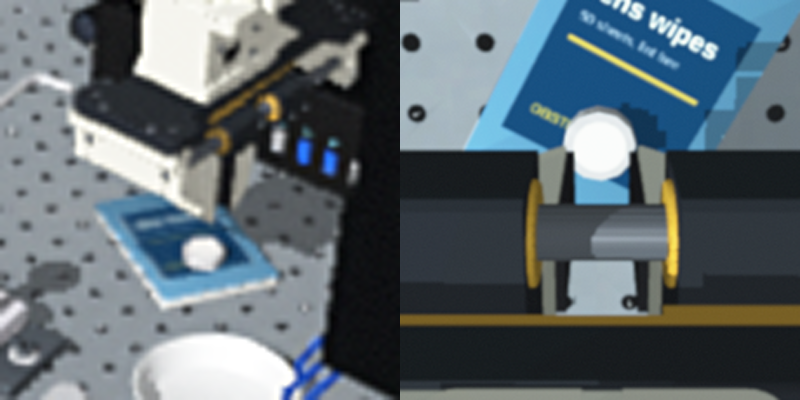

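The scene crop shows the fingertips about 19 mm above the sample at (205,250), although the TCP reads z=8. The real fingertips seem to end short of the stated TCP. I'll check by touching the packet lightly with the fingers open.

```bash
python3 - <<'E'
from m import *
effector.command_gripper(46)
P=monitor.get_tcp_pos(); print(P,monitor.get_contact_force())
hit=r.line_to([691.9,79.5,-16],v=20,until_force=3); print(hit,monitor.get_tcp_pos(),monitor.get_contact_force(),monitor.get_time())
E
```

```text
[691.89  79.48   7.98] [-0.17 -0.42 -0.14]
False [692.06  79.52 -15.81] [0.06 0.22 0.43] 22.7833
```

```bash
python3 - <<'E'
from m import *
hit=r.line_to([691.9,79.5,-32],v=15,until_force=3); print(hit,monitor.get_tcp_pos(),monitor.get_contact_force(),monitor.get_time())
im,cal=snap("wrist","w5"); s,sc=snap("scene","s5"); x,y=395,265
cv2.imwrite("pics/z4.png",np.hstack([cv2.resize(s[y-55:y+35,x-45:x+45],(400,400),interpolation=cv2.INTER_CUBIC),cv2.resize(im[190:420,205:435],(400,400),interpolation=cv2.INTER_CUBIC)]))
E
```

```text
True [691.8   79.49 -28.35] [-0.97 -0.07  5.09] 23.575
```

View pics/z4.png

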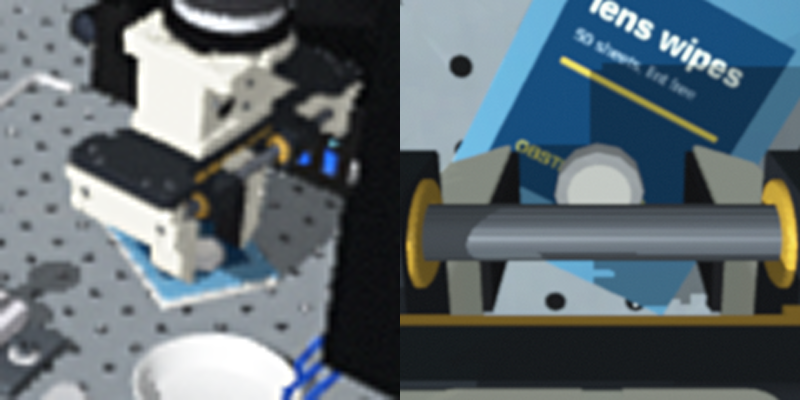

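The touch comes at TCP z≈-28.3 on the 7 mm packet, so the real tips end about 35 mm behind the reported TCP. The picture shows the tips on the packet either side of the sample at (600,180), with it well centred. I'll use that offset and grip.

```bash
python3 - <<'E'
from m import *
h=np.pi/2; S=[691.9,79.5]; B=[628.5,-74.3]
r.line_to([*S,-25],v=40); r.pause(.2); print(monitor.get_tcp_pos(),monitor.get_contact_force())
effector.command_gripper(15); w=monitor.get_grip_width(); print("grip",w,monitor.get_finger_force())
if not 21<w<27: raise SystemExit("no grip")
r.line_to([*S,95],v=200); r.reach([*B,95],down(h)); r.line_to([*B,46],v=100); r.pause(.4)
print(monitor.get_tcp_pos(),monitor.get_grip_width())
hit=r.line_to([*B,37.2],v=15,until_force=2); r.pause(.2)
print(hit,monitor.get_tcp_pos(),monitor.get_contact_force(),monitor.get_time())
E
```

```text
[691.67  79.49 -25.37] [ 0.25 -0.02 -1.11]
grip 21.101050146424235 30.000053644180298
[628.64 -74.4   46.39] 21.21981249230167
False [628.59 -74.32  37.32] [ 0.11 -0.37 -0.02] 28.1083
```

```bash
python3 - <<'E'
from m import *
h=np.pi/2; B=[628.5,-74.3]
effector.command_gripper(36); r.line_to([*B,120],v=200); r.pause(.3)
im,cal=snap("wrist","wP")
K,T=cal["camera_matrix"],np.linalg.inv(cal["cam_to_world"]); p=K@(T[:3,:3]@[628.5,-74.3,74]+T[:3,3]); x,y=(p/p[2]).astype(int)[:2]
for t,lo,hi,z in(("sample",(0,0,190),(180,60,255),77),("brass",(15,120,60),(32,255,255),71)):
    c,q=blob(im,lo,hi,(x,y),38); print(t,q,ray(cal,q,z),cv2.minAreaRect(world(c,cal,z)))
print(x,y,monitor.get_time())
cv2.imwrite("pics/z5.png",cv2.resize(im[y-60:y+60,x-80:x+80],(640,480),interpolation=cv2.INTER_CUBIC))
E
```

```text
sample [304.7  230.71] [613.7  -84.43  77.  ] ((621.810302734375, -81.89849853515625), (42.7520637512207, 35.73185729980469), 0.4935416877269745)
brass [314.56 239.48] [621.52 -77.73  71.  ] ((627.0948486328125, -75.12212371826172), (27.175609588623047, 29.585968017578125), 42.65449523925781)
319 250 29.525
```

View pics/z5.png

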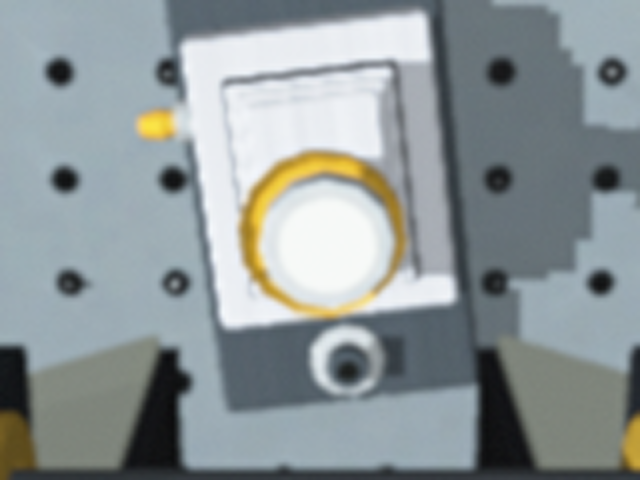

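The sample sits in the recess: its ring is concentric with the brass rim, at (326,242) against (322,234). The expected parallax is 8-9 px down, which leaves about 0.8 mm, inside the 1.5 mm clearance. Now the cap, gripped across its x with the camera side turned away from the cabinet.

```bash
python3 - <<'E'
from m import *
C=[449.8,-121.5]; B=[628.6,-74.4]; yc=np.radians(190.6); yb=np.radians(186.87)
effector.command_gripper(84)
r.reach([*C,70],down(yc)); r.pause(.2); print(monitor.get_tcp_pos(),monitor.get_joint_pos())
hit=r.line_to([*C,-11.3],v=80,until_force=8); r.pause(.3); print(hit,monitor.get_tcp_pos(),monitor.get_contact_force())
if hit: raise SystemExit
effector.command_gripper(40); print("grip",monitor.get_grip_width(),monitor.get_finger_force(),monitor.get_time())
E
```

```text
[ 449.83 -121.5    70.  ] [-0.43  0.38  1.85 -0.    0.91  2.53]
False [ 449.96 -121.56  -11.05] [-0.14  1.04 -0.37]
grip 55.814208189521025 29.99807059764862 36.275
```

```bash
python3 - <<'E'
from m import *
C=[449.8,-121.5]; B=[628.6,-74.4]; yb=np.radians(186.87)
r.line_to([*C,100],v=200); r.reach([*B,100],down(yb)); r.line_to([*B,34],v=120); r.pause(.3)
print(monitor.get_tcp_pos(),monitor.get_contact_force(),monitor.get_grip_width(),monitor.get_time())
hit=r.line_to([*B,23],v=25,until_force=3); r.pause(.2)
print(hit,monitor.get_tcp_pos(),monitor.get_contact_force(),monitor.get_wrist_torque(),monitor.get_time())
E
```

```text
[628.94 -74.44  34.67] [ 0.02  0.25 -1.62] 55.61589429365011 38.75
False [628.71 -74.42  23.17] [-0.15  0.46 -1.16] [0.09 0.08 0.01] 39.5417
```

The cap is over the spigot without contact. Now I'll press in small steps and watch the force.

```bash
python3 - <<'E'
from m import *
B=[628.6,-74.4]
z=17
r.line_to([*B,z],v=30)
while z>7:
    r.pause(.1); f=monitor.get_contact_force()
    print(z,monitor.get_tcp_pos(),f,monitor.get_wrist_torque(),monitor.get_grip_width())
    if f[2]>17: break
    z-= 1 if f[2]<12 and z>14 else .4
    r.line_to([*B,z],v=15)
print(monitor.get_time())
E
```

```text
17 [629.14 -74.52  17.62] [-0.83 -0.71  4.47] [0.09 0.09 0.09] 56.089973626295034
16 [629.1  -74.52  16.34] [ 2.2  -0.33  5.31] [ 0.08 -0.11 -0.06] 55.922208466731846
15 [629.11 -74.52  15.38] [1.73 0.62 5.4 ] [ 0.13 -0.03  0.05] 55.459893017471494
14 [629.11 -74.49  14.47] [ 1.15 -0.06  6.44] [ 0.11 -0.03 -0.07] 55.8282959595802
13.6 [629.13 -74.51  14.13] [ 1.25 -0.05  5.89] [ 0.06  0.01 -0.03] 56.07589451671791
13.2 [629.13 -74.52  13.75] [ 1.06 -0.32  6.52] [ 0.11  0.04 -0.  ] 55.77850398102357
12.799999999999999 [629.14 -74.51  13.41] [0.86 0.23 7.07] [0.09 0.05 0.02] 55.778471908749886
12.399999999999999 [629.12 -74.52  13.04] [0.16 0.07 7.69] [ 0.11  0.09 -0.02] 55.76189652652462
11.999999999999998 [629.16 -74.51  12.76] [ 0.59 -0.07  8.57] [0.14 0.1  0.01] 55.51906421810861
11.599999999999998 [629.15 -74.53  12.74] [-0.59  0.03 11.03] [ 0.13  0.37 -0.05] 55.52906807964414
11.199999999999998 [629.15 -74.56  12.7 ] [-1.29  0.45 11.92] [0.13 0.56 0.  ] 55.4494266581001
10.799999999999997 [629.17 -74.54  12.71] [-2.02  0.25 15.52] [0.25 0.78 0.01] 55.98201780363668
10.399999999999997 [629.19 -74.55  12.67] [-3.43  0.48 17.33] [ 0.21  0.97 -0.03] 55.894608102086075
44.1917
```

It hit a hard stop at TCP z=12.7, exactly as predicted for a seated rim, with no slip and about 18 N of push. One small extra step, then a hold check and a last look.

```bash
python3 - <<'E'
from m import *
r.line_to([628.6,-74.4,10.1],v=15); r.pause(.6)
print(monitor.get_tcp_pos(),monitor.get_contact_force(),monitor.get_wrist_torque(),monitor.get_grip_width(),monitor.get_finger_force())
im,cal=snap("wrist","w9"); s,sc=snap("scene","s9")
K,T=sc["camera_matrix"],np.linalg.inv(sc["cam_to_world"]); p=K@(T[:3,:3]@[628,-74,40]+T[:3,3]); x,y=(p/p[2]).astype(int)[:2]
cv2.imwrite("pics/z9.png",np.hstack([cv2.resize(s[y-40:y+40,x-40:x+40],(400,400),interpolation=cv2.INTER_CUBIC),cv2.resize(im[160:400,200:440],(400,400),interpolation=cv2.INTER_CUBIC)]))
r.pause(.3);print(monitor.get_tcp_pos(),monitor.get_contact_force(),monitor.get_time())
E
```

```text
[629.2  -74.53  12.69] [-3.59  0.55 19.83] [ 0.2   1.12 -0.04] 55.99448955423859 30.002635717391968
[629.18 -74.54  12.67] [-4.36  1.09 19.84] 45.4417
```

View pics/z9.png

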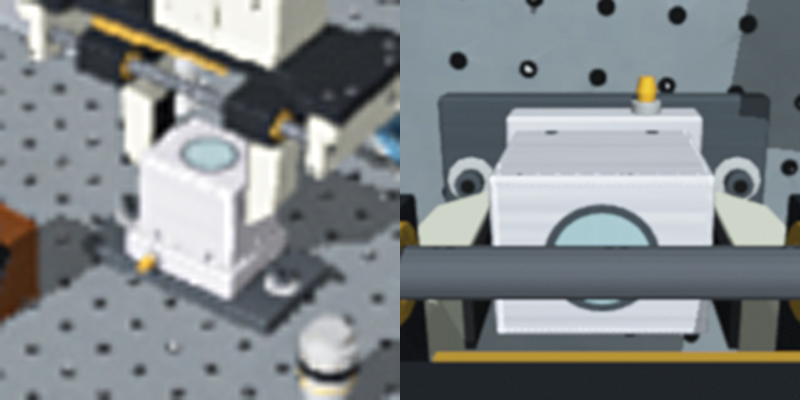

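The cap, with its window at (600,255) on the right, sits squarely on the block and parallel to it. The rim is on the shoulder, held at a steady push of about 21 N.

```bash
python3 -c "
from station import ticket
print(ticket.finish_job())"
```

```text
the job is handed in; nothing more can be done
None
```

The job is handed in at about 45 s: the sample is pellet side up in the stage recess, and the cap is held squarely on the shoulder at a steady push of about 20 N (the first sample grasps missed because the fingertips end about 35 mm short of the stated TCP, which I measured and corrected for).

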